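# Stand the dropper bottle in the free well of the bottle stand

### The job

The tall amber dropper bottle is loose on the worktop and could be knocked over. Stand it upright in the empty well of the wooden two-well stand, lowering it gently onto the well's floor, and leave the jar that already stands in the other well in place.

Things in the scene. Friction and masses are not known exactly. Their poses are not given: they have to be found in the camera images.
- dropper_bottle: Amber glass bottle, black collar and dropper bulb, upright and loose on the worktop beside two bystanders (wider lidded jar, wooden spool). Round, 37 mm in diameter, 108 mm tall, 60 to 110 g. Origin: centre of underside, z up. Heights: straight glass wall 0-50 mm, sloping shoulder 50-66 mm; collar 22 mm wide, 64-78 mm; bulb 14 mm wide, 78-108 mm.
- bottle_stand: Wooden stand, fixed, turned any way about z: dark base board 204 x 100 x 8 mm, light block 184 x 80 mm on it, top 33 mm above the worktop. Two round wells 57 mm in diameter, 23 mm deep: the empty one at x = -50 mm and one with a jar at x = +50 mm along the stand's own x (its length). Origin: centre of its underside, z up.
- empty_well (a point): Centre of the cork floor of the empty well: 10 mm above the worktop, 23 mm below the block's top; the well is 57 mm in diameter, so the bottle has about 10 mm of play all round. z up, axes as those of the stand.
- seated_jar: Glass pigment jar with a black screw lid, 52 mm in diameter and 62 mm tall, loose, standing in the stand's other well, 100 mm from the empty well (centre to centre), its lid 72 mm above the worktop. Origin: centre of its underside, z up.
- jar_well (a point): Centre of the cork floor of the well in which the jar stands, 10 mm above the worktop; z up.
Not all that is in view belongs to the job. Of the things that look like the dropper_bottle, the largest one is meant. What is shaped like the seated_jar but red is not meant.

How it is judged:
At the end, for the whole second after the job is handed in: The dropper bottle stands at rest on the floor of the empty well (underside within 4 mm of the floor, within 14 mm of the well's centre), upright within 10 degrees; the jar still stands upright on the floor of its own well (horizontal distance between dropper_bottle and empty_well below 0.014 m and z of dropper_bottle in the frame of empty_well between -0.004 and 0.004 m and angle between each of dropper_bottle, seated_jar's own z axis and vertical below 0.17 rad and linear speed of dropper_bottle below 0.02 m/s and horizontal distance between seated_jar and jar_well below 0.008 m and z of seated_jar in the frame of jar_well below 0.005 m); the robot touches nothing.
It fails at once if the dropper bottle is dropped into the well: it comes down to the floor at more than 0.6 m/s (horizontal distance between dropper_bottle and empty_well below 0.03 m and z of dropper_bottle in the frame of empty_well below 0.015 m and linear speed of dropper_bottle above 0.6 m/s).
It fails at once if the dropper bottle is tipped over (more than 60 degrees from upright) (angle between dropper_bottle's own z axis and vertical above 1.05 rad).
It fails at once if the seated jar is lifted out of its well or tipped over (z of seated_jar in the frame of jar_well above 0.02 m or angle between seated_jar's own z axis and vertical above 0.5 rad).
It also fails if it takes over 35 s, if anything falls off the work surface, if the arm or the gripper's body presses on something with over 40 N, if the wrist force passes 120 N, or if a joint passes its speed limit or range.

### The arm

A 6-joint arm with a two-finger parallel gripper is mounted at the origin on a cart in front of the work surface, level with it; the furniture and walls round the work are solid. World frame = base frame: x ahead of the robot, y to its left, z up, the work surface at z = 0. Lengths are in m, angles in rad, forces in N, time in s.
With the tool pointing down it reaches from about 0.35 to 0.975 m from the base axis. Payload 4.9 kg.
Tool frame: the origin (TCP) lies midway between the tips of the shut fingers; the grasp point (between the pads) lies 19 mm behind it; z points along the fingers, x is the direction in which the jaws open and shut, and the axes are right-handed (so a half turn about z gives the same grasp; the last joint's range is limited). The gripper opens to 85 mm and grips with 20 to 120 N. Pads are 22 mm wide; open, the fingers measure 114 mm over their backs; the gripper's body (76 mm by 85 mm) begins 54 mm behind the grasp point. The pads swing forward as they close: fully open they stand 13 mm farther back than shut.
Start: joints at [-1.391, 0.053, 1.613, -0, 1.476, -0.119], TCP at [0.184, -0.597, 0.21] pointing down, gripper open.
Joint ranges: [-3.01, 3.01], [-1.01, 2.22], [0.06, 2.58], [-1.02, 4.17], [0.09, 2.62], [-3.14, 3.14]. Speed limits (rad/s): [2.57, 2.57, 3.14, 3.14, 3.14, 3.14].

### API

Orientations are given as a rotation vector (axis times angle).
In Python, from station import ctrl, imaging gives the robot as it stands. The module is installed in compiled form; this text tells all that it offers.
- The arm moves only by the shell command python3 -m jog 'ROWS' [FORCE]. ROWS is a JSON object of lists of equal length, an entry for each row: "linear": the shift along the tool's x, y, z in mm, a list of three; "twist": the turn, a rotation vector about the tool's x, y, z in rad, a list of three; "fingers": the opening, from 0 (shut) to 1 (fully open). In form: {"linear": [[dx, dy, dz], ...], "twist": [[rx, ry, rz], ...], "fingers": [fingers, ...]}. A call has 1 to 12 rows; each row is the pose to reach, as a shift and turn from the pose measured when the call began, along the tool's axes at that moment; what a row does not reach only later rows make up. A row lasts 1/10 s, in which the tool goes at most 50 mm and 8.59 degrees, less where a joint would pass 70% of its speed; a pose out of reach is approached as far as the arm can. A call with a gripper value outside its range is refused whole. The fingers move at their own pace and stop on an object; FORCE is the grip in N (left out, the last holds). Time passes only in rows, so rows that repeat a pose let the fingers close. It gives the time, the measured TCP pose, the force and the opening at its end, in the units of the state.
- ctrl.get_obs(): the state, without advancing time (a new reading comes with each control period).
- imaging.get_image(name): name is "side" or "top"; returns the picture (480x640x3 uint8, red, green, blue); there is no depth.
- imaging.get_calibration(name): a dict with "fovy" (degrees; the focal length in pixels is half the picture's height over the tangent of half this angle, whatever the lens; pixels are square), "cx", "cy" (the principal point, pixels), "eye" and "attitude" of the camera in the world. Camera axes: x right, y up, looking along -z (the intrinsics and any distortion apply to the point x, -y, -z); pixel columns grow to the right and rows downward; lengths in m; the calibration is good to about 2 mm. A picture is of the moment at which its call begins. get_calibration takes no time and is no camera call.
- ctrl.finish_job(): hands the job in, once; it reports no verdict.
The state is a dict: "t": time; "q": joint angles; "dq": joint speeds; "effort": joint torques, N m; "tool_pos": TCP position; "tool_rot": TCP orientation; "contact_force": force on the tool from outside, world axes, zero at the start; "wrist_torque": the same for the moment, N m; "opening": finger opening in m.
Only numpy, scipy, OpenCV 4.12 (cv2) and the standard library are available. Lean on these libraries where they do the work, as an engineer would, in place of code of your own. Each camera call takes 0.05 s, during which the arm holds its last target. There are 200 camera calls.

## Working session

There is one attempt and no reset: what is moved stays moved. The work goes in short steps, Python scripts to look and compute and a shell command to move; the robot and the scene stay as the last step left them, time stands still between calls to the robot, and variables do not carry over. Pictures are saved under pics/ and viewed, on a budget of 10 in all, crops included, one or two more only if the job needs it, and the job is handed in when it is done.

```bash
mkdir -p pics
python3 - <<'E'
from station import ctrl, imaging
import cv2
for n in("side","top"):
    cv2.imwrite(f"pics/{n}0.png",imaging.get_image(n)[:,:,::-1]); print(n,imaging.get_calibration(n))
o=ctrl.get_obs(); print({k:o[k] for k in("t","tool_pos","tool_rot","opening","contact_force")})
E
```

```text
side {'fovy': 49.01672569810015, 'cx': 320.0396002176065, 'cy': 231.31871827995116, 'eye': array([ 0.18431605, -0.97288515,  0.64655451]), 'attitude': array([ 1.04054009, -0.16403336, -0.24535641])}
top {'fovy': 47.65216645211063, 'cx': 319.94707411596704, 'cy': 239.22501877181134, 'eye': array([ 0.3807573 , -0.00230007,  1.2711388 ]), 'attitude': array([ 0.05767065, -0.05534787, -1.5897132 ])}
{'t': 0.1, 'tool_pos': array([ 0.18388518, -0.59670764,  0.20927622]), 'tool_rot': array([-2.52633013e+00,  1.86528473e+00,  2.08640382e-03]), 'opening': 0.08572497535798802, 'contact_force': array([ 0.27843298,  0.10247692, -0.09467262])}
```

View pics/top0.png

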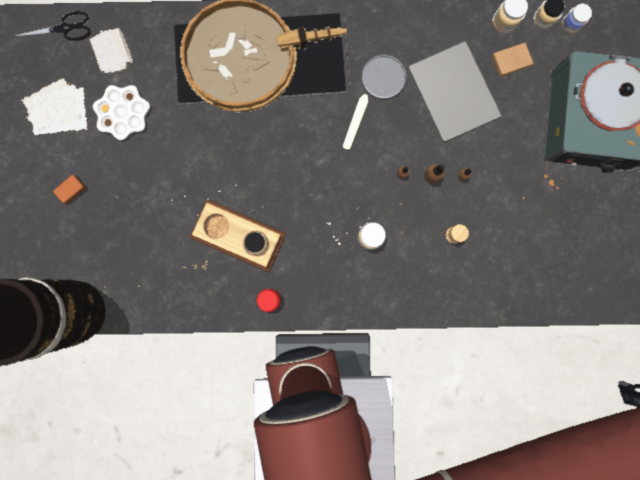

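View pics/side0.png

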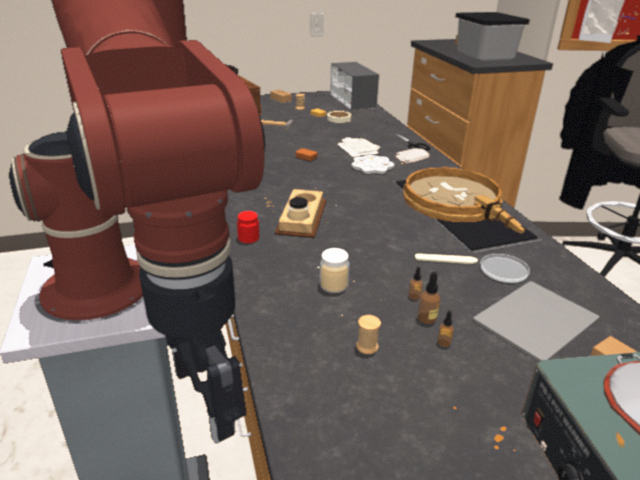

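Three amber droppers are in view: top (403,172), (435,173) and (465,174), which are (415,285), (429,300) and (445,330) in the side view. The middle one looks largest, so I'll confirm it in one enlarged composite that also shows the stand.

```bash
cat > h.py <<'E'
import numpy as np
from scipy.spatial.transform import Rotation as R
from station import imaging
def K(n):
    c=imaging.get_calibration(n); return c,240/np.tan(np.radians(c["fovy"])/2),R.from_rotvec(c["attitude"])
def at_z(n,u,v,z):
    c,f,r=K(n); d=r.apply([(u-c["cx"])/f,-(v-c["cy"])/f,-1]); return c["eye"]+d*(z-c["eye"][2])/d[2]
def proj(n,p):
    c,f,r=K(n); x,y,z=r.inv().apply(np.array(p)-c["eye"]); return np.round([c["cx"]-f*x/z,c["cy"]+f*y/z],1)
E
python3 - <<'E'
import cv2,numpy as np
t=cv2.imread("pics/top0.png");s=cv2.imread("pics/side0.png")
a=cv2.resize(t[150:200,385:485],None,fx=4,fy=4,interpolation=2)
b=cv2.resize(t[195:275,185:290][:, :100],None,fx=4,fy=4,interpolation=2)
c=cv2.resize(s[255:385,380:480],None,fx=4,fy=4,interpolation=2)
cv2.imwrite("pics/crop0.png",np.hstack([np.vstack([a,b]),c]))
E
```

```text
(no output)
```

View pics/crop0.png

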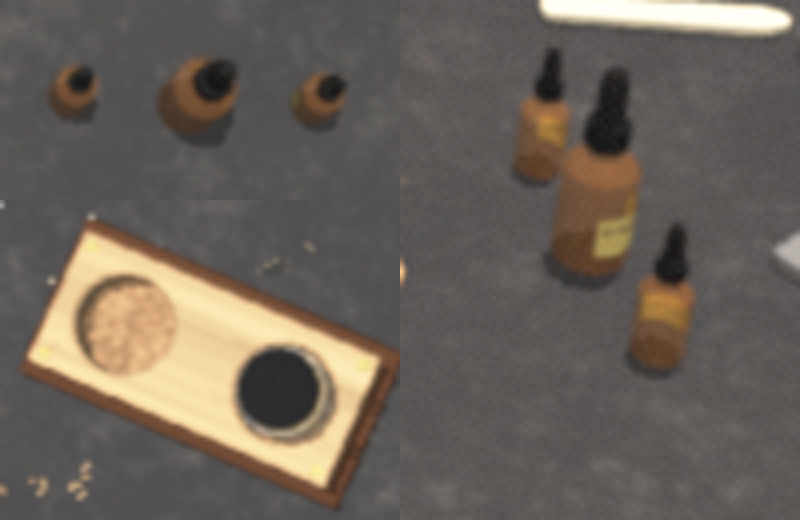

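The crop shows the middle bottle, at top (435,173), clearly the largest, so it is the target. In the top picture, the empty well's rim centre is about (216.8,226.2) and the jar lid's is about (255,242.2).

Run:
```python
from h import *
np.set_printoptions(precision=4,suppress=True)
print("bulb",at_z("top",440.5,168.8,.105)); print("body",at_z("top",434.2,174.2,.03))
print("side bulb tip",at_z("side",433.8,272.5,.108))
b=at_z("top",437,171.5,.07);print("mid",b)
for n in("top","side"):
  for z in(0,.05,.108): print(n,z,proj(n,[*at_z("top",440.5,168.8,.105)[:2],z]))
w=at_z("top",216.75,226.25,.033);l=at_z("top",255,242.25,.072);print("well",w,"lid",l,np.linalg.norm((w-l)[:2]))
for u,v in((403,172),(465,174),(372,236),(458,234),(268,300)): print("others",at_z("top",u,v,.03))
```

```text
bulb [ 0.6126 -0.266   0.105 ]
body [ 0.6152 -0.268   0.03  ]
side bulb tip [ 0.6138 -0.2691  0.108 ]
mid [ 0.6137 -0.2659  0.07  ]
top 0 [430.8 177.7]
top 0.05 [435.2 173.7]
top 0.108 [440.8 168.5]
side 0 [425.5 318.1]
side 0.05 [428.6 297.2]
side 0.108 [432.4 271.7]
well [0.5042 0.2342 0.033 ] lid [0.4631 0.1424 0.072 ] 0.10063639509140304
others [ 0.6218 -0.1962  0.03  ]
others [ 0.6143 -0.339   0.03  ]
others [ 0.475  -0.1207  0.03  ]
others [ 0.4757 -0.3176  0.03  ]
others [0.3339 0.1194 0.03  ]
```

```bash
cat >> h.py <<'E'
def delta(p,yaw):
    "shift (mm) and twist in the tool axes now, to reach TCP p, pointing down, tool x at yaw (deg)"
    from station import ctrl
    o=ctrl.get_obs(); r=R.from_rotvec(o["tool_rot"]); g=R.from_euler("z",yaw,degrees=True)*R.from_euler("x",np.pi)
    print("t",round(o["t"],2),"tcp",o["tool_pos"].round(4),"open",round(o["opening"],4),"F",o["contact_force"].round(1))
    print("linear",(1000*r.inv().apply(np.array(p)-o["tool_pos"])).round(1),"twist",(r.inv()*g).as_rotvec().round(3))
E
python3 -c "
from h import *
delta([.614,-.267,.18],0)"
```

```text
t 0.1 tcp [ 0.1839 -0.5967  0.2093] open 0.0857 F [ 0.3  0.1 -0.1]
linear [-188.4 -508.1   29.7] twist [-1.000e-03  1.000e-03 -1.272e+00]
```

```bash
L='[-188,-508,30]'; true
python3 -m jog '{"linear":[[-188,-508,30],[-188,-508,30],[-188,-508,30],[-188,-508,30],[-188,-508,30],[-188,-508,30],[-188,-508,30],[-188,-508,30],[-188,-508,30],[-188,-508,30],[-188,-508,30],[-188,-508,30]],"twist":[[0,0,-1.272],[0,0,-1.272],[0,0,-1.272],[0,0,-1.272],[0,0,-1.272],[0,0,-1.272],[0,0,-1.272],[0,0,-1.272],[0,0,-1.272],[0,0,-1.272],[0,0,-1.272],[0,0,-1.272]],"fingers":[1,1,1,1,1,1,1,1,1,1,1,1]}' 40
python3 -c "
from h import *
delta([.614,-.267,.16],0)"
```

```text
t: 1.3
tool_pos: [0.6167, -0.2633, 0.1782]
tool_rot: [-3.138, -0.009, 0.001]
contact_force: [-0.7, -0.3, -0.6]
opening: 0.0855
t 1.3 tcp [ 0.6167 -0.2633  0.1782] open 0.0855 F [-0.7 -0.3 -0.6]
linear [-2.7  3.8 18.2] twist [-0.004  0.001  0.006]
```

```bash
python3 -m jog '{"linear":[[-3,4,40],[-3,4,40],[-3,4,40]],"twist":[[0,0,0],[0,0,0],[0,0,0]],"fingers":[1,1,1]}'
python3 - <<'E'
from h import *
import cv2
t=imaging.get_image("top")[:,:,::-1];s=imaging.get_image("side")[:,:,::-1]
a=cv2.resize(t[120:220,385:485],None,fx=4,fy=4,interpolation=2)
c=cv2.resize(s[205:345,380:480],None,fx=4,fy=4,interpolation=2)[:560]
cv2.imwrite("pics/c1.png",np.hstack([np.vstack([a,np.zeros((160,400,3),np.uint8)]),c]))
delta([.614,-.267,.054],0)
E
```

```text
t: 1.6
tool_pos: [0.6122, -0.2669, 0.1366]
tool_rot: [-3.136, -0.008, 0.007]
contact_force: [-0.2, 0.1, -0.5]
opening: 0.0859
t 1.7 tcp [ 0.6139 -0.268   0.1398] open 0.0858 F [0.5 0.1 0.2]
linear [ 0.  -0.8 85.8] twist [-0.003 -0.001  0.005]
```

View pics/c1.png

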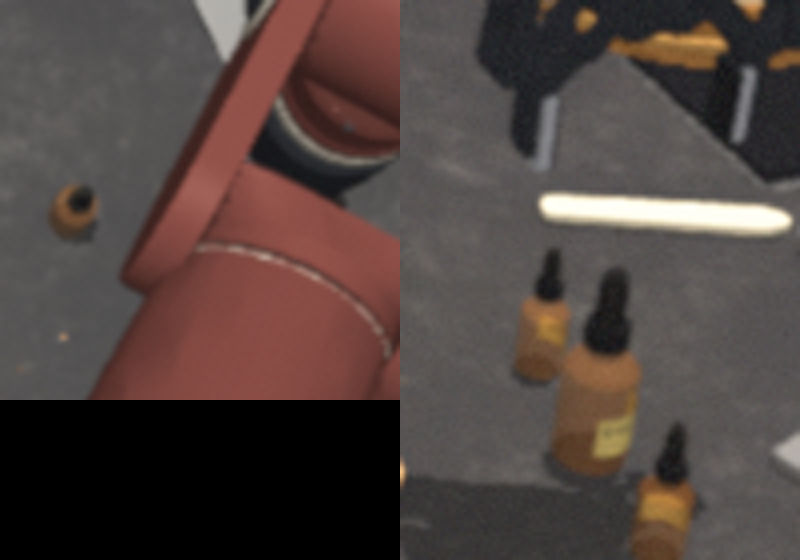

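Run:
```python
from h import *
for x in(.571,.657):
  for y in(-.279,-.257):
    for z in (.153,.171,.14):print(x,y,z,proj("side",[x,y,z]))
```

```text
0.571 -0.279 0.153 [417.4 257.7]
0.571 -0.279 0.171 [418.5 248.9]
0.571 -0.279 0.14 [416.6 264. ]
0.571 -0.257 0.153 [412.  251.2]
0.571 -0.257 0.171 [413.1 242.6]
0.571 -0.257 0.14 [411.3 257.4]
0.657 -0.279 0.153 [461.4 251.2]
0.657 -0.279 0.171 [463.  242.6]
0.657 -0.279 0.14 [460.3 257.3]
0.657 -0.257 0.153 [455.4 245. ]
0.657 -0.257 0.171 [456.8 236.5]
0.657 -0.257 0.14 [454.3 251.1]
```

```bash
python3 -m jog '{"linear":[[0,-1,20],[0,-1,40],[0,-1,60],[0,-1,80],[0,-1,80],[0,-1,80],[0,-1,80],[0,-1,80]],"twist":[[0,0,0],[0,0,0],[0,0,0],[0,0,0],[0,0,0],[0,0,0],[0,0,0],[0,0,0]],"fingers":[1,1,1,1,0.6,0.45,0.45,0.45]}'
python3 - <<'E'
from h import *
import cv2
s=imaging.get_image("side")[:,:,::-1]
cv2.imwrite("pics/c2.png",cv2.resize(s[225:345,370:490],None,fx=5,fy=5,interpolation=2))
delta([.614,-.267,.054],0)
E
```

```text
t: 2.5
tool_pos: [0.6151, -0.2675, 0.062]
tool_rot: [-3.14, -0.007, -0.005]
contact_force: [-0.3, 0.4, 0.0]
opening: 0.0384
t 2.55 tcp [ 0.6149 -0.2674  0.0617] open 0.0384 F [ 0.  -0.9 -0.5]
linear [-0.9 -0.4  7.7] twist [-0.002 -0.003  0.005]
```

View pics/c2.png

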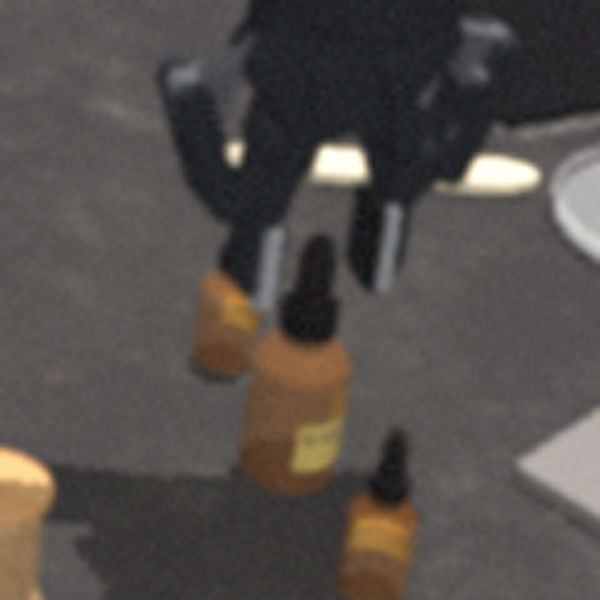

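Side view: the pads straddle the bulb and collar, with lower pad corners at about (423,287) and (446,283). They look some 18 mm higher than the TCP implies, so I'll check this against the start picture.

Run:
```python
from h import *
import cv2
r=R.from_rotvec([-2.52633,1.86528,.0021]);p=np.array([.1839,-.5967,.2093])
s=cv2.imread("pics/side0.png")
k=5; im=cv2.resize(s[330:450,170:270],None,fx=k,fy=k,interpolation=2)
for zb,c in((-.013,(0,0,255)),(-.031,(0,255,0))):
  for x in(-.043,.043):
    for y in(-.011,.011):
      u,v=proj("side",p+r.apply([x,y,zb])); print(zb,x,y,u,v); cv2.circle(im,(int(k*(u-170)),int(k*(v-330))),4,c,-1)
cv2.imwrite("pics/c3.png",im)
```

```text
-0.013 -0.043 -0.011 200.7 387.0
-0.013 -0.043 0.011 180.7 395.5
-0.013 0.043 -0.011 235.7 445.1
-0.013 0.043 0.011 214.0 456.0
-0.031 -0.043 -0.011 199.1 374.6
-0.031 -0.043 0.011 178.8 383.0
-0.031 0.043 -0.011 234.5 432.3
-0.031 0.043 0.011 212.3 443.0
```

View pics/c3.png

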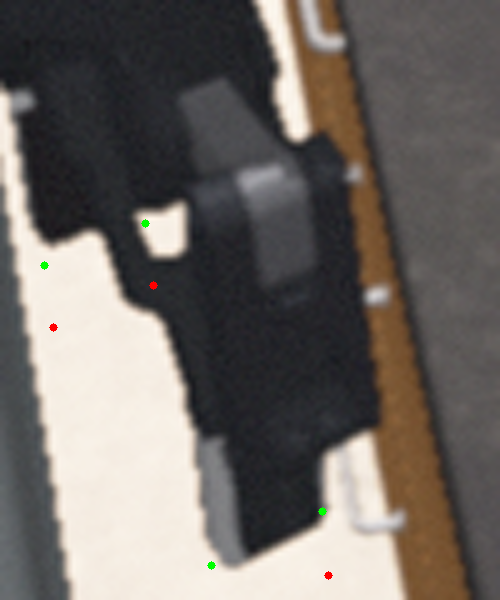

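```bash
python3 -m jog '{"linear":[[-1,0,0],[-1,0,6],[-1,0,14],[-1,0,14],[-1,0,14]],"twist":[[0,0,0],[0,0,0],[0,0,0],[0,0,0],[0,0,0]],"fingers":[0.55,0.55,0.55,0.45,0.45]}'
python3 - <<'E'
from h import *
import cv2
s=imaging.get_image("side")[:,:,::-1]
k=6;im=cv2.resize(s[240:340,385:475],None,fx=k,fy=k,interpolation=2)
for z in(.0,.05,.065,.078,.108):
  u,v=proj("side",[.614,-.267,z]);cv2.circle(im,(int(k*(u-385)),int(k*(v-240))),3,(0,0,255),-1)
cv2.imwrite("pics/c4.png",im)
delta([.614,-.267,.054],0)
E
```

```text
t: 3.05
tool_pos: [0.6134, -0.267, 0.0466]
tool_rot: [-3.139, -0.007, -0.002]
contact_force: [0.1, -0.5, -0.9]
opening: 0.0384
t 3.1 tcp [ 0.6137 -0.2672  0.0471] open 0.0382 F [0.2 0.4 0.8]
linear [ 0.3 -0.2 -6.9] twist [-0.002 -0.002  0.005]
```

View pics/c4.png

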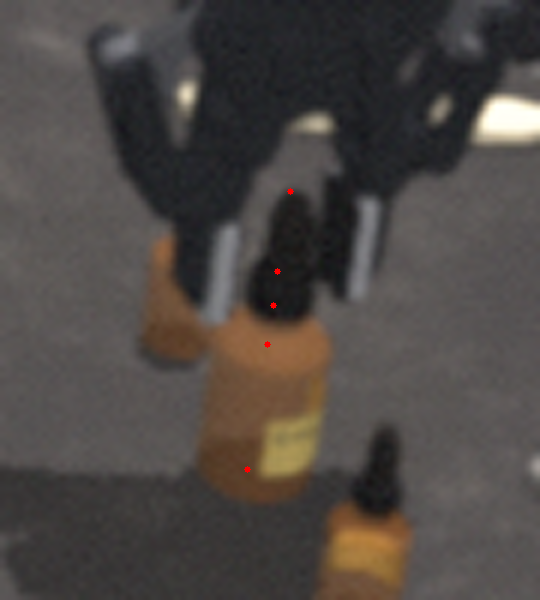

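The picture shows the pad bottoms at about the 70 mm level, level with the collar, and the bottle sitting about 2–3 mm towards +x of the jaw centre. I'll shift +2 mm, close gently, lift a little and check.

```bash
python3 -m jog '{"linear":[[2,0,1],[2,0,1],[2,0,1],[2,0,1],[2,0,1],[2,0,1],[2,0,1],[2,0,1],[2,0,-5],[2,0,-12],[2,0,-20],[2,0,-20]],"twist":[[0,0,0],[0,0,0],[0,0,0],[0,0,0],[0,0,0],[0,0,0],[0,0,0],[0,0,0],[0,0,0],[0,0,0],[0,0,0],[0,0,0]],"fingers":[0.4,0.35,0.3,0.25,0.2,0.15,0.1,0.1,0.1,0.1,0.1,0.1]}' 40
python3 - <<'E'
from h import *
import cv2
s=imaging.get_image("side")[:,:,::-1]
cv2.imwrite("pics/c5.png",cv2.resize(s[220:340,385:485],None,fx=5,fy=5,interpolation=2))
delta([.504,.234,.17],-24)
E
```

```text
t: 4.3
tool_pos: [0.6167, -0.2678, 0.0692]
tool_rot: [-3.141, -0.007, -0.008]
contact_force: [0.2, 0.5, -0.1]
opening: 0.0195
t 4.35 tcp [ 0.6163 -0.2676  0.0684] open 0.0195 F [ 0.2 -1.1 -1.1]
linear [-109.5 -502.2 -101.5] twist [-0.002 -0.004  0.424]
```

View pics/c5.png

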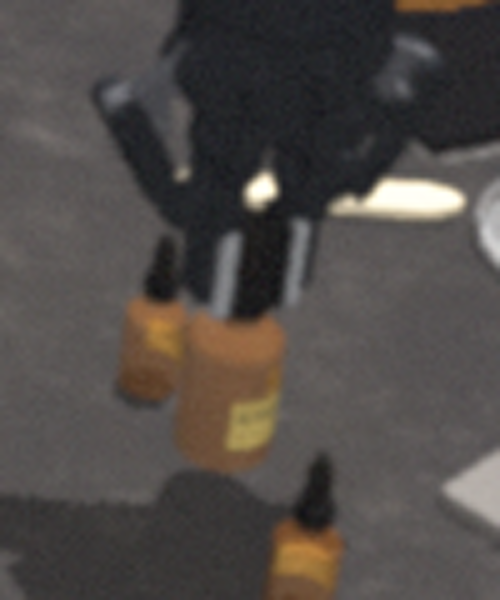

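The bottle is lifted: its shadow is detached and the opening is 19.5 mm on the collar. I'll raise it first and then carry it across.

```bash
python3 -m jog '{"linear":[[0,0,-20],[0,0,-45],[0,0,-70],[0,0,-95],[-6,-25,-101],[-13,-60,-101],[-21,-95,-101],[-28,-130,-101],[-36,-165,-101],[-44,-200,-101],[-51,-235,-101],[-59,-270,-101]],"twist":[[0,0,0],[0,0,0],[0,0,0],[0,0,0],[0,0,0.03],[0,0,0.05],[0,0,0.08],[0,0,0.11],[0,0,0.14],[0,0,0.17],[0,0,0.2],[0,0,0.23]],"fingers":[0.1,0.1,0.1,0.1,0.1,0.1,0.1,0.1,0.1,0.1,0.1,0.1]}'
python3 -c "
from h import *
delta([.504,.234,.17],-24)"
```

```text
t: 5.55
tool_pos: [0.555, 0.0034, 0.1693]
tool_rot: [-3.12, 0.355, -0.006]
contact_force: [-0.2, 0.5, -0.5]
opening: 0.0191
t 5.55 tcp [0.555  0.0034 0.1693] open 0.0191 F [-0.2  0.5 -0.5]
linear [-101.5 -213.3   -0.7] twist [-0.002 -0.003  0.192]
```

```bash
python3 -m jog '{"linear":[[-16,-35,0],[-33,-70,0],[-50,-105,0],[-67,-140,0],[-84,-175,0],[-95,-200,0],[-101,-213,0],[-101,-213,10],[-101,-213,25],[-101,-213,40],[-101,-213,40],[-101,-213,40]],"twist":[[0,0,0.04],[0,0,0.08],[0,0,0.12],[0,0,0.16],[0,0,0.19],[0,0,0.19],[0,0,0.19],[0,0,0.19],[0,0,0.19],[0,0,0.19],[0,0,0.19],[0,0,0.19]],"fingers":[0.1,0.1,0.1,0.1,0.1,0.1,0.1,0.1,0.1,0.1,0.1,0.1]}'
python3 - <<'E'
from h import *
import cv2
s=imaging.get_image("side")[:,:,::-1];t=imaging.get_image("top")[:,:,::-1]
k=5;im=cv2.resize(s[130:240,265:345],None,fx=k,fy=k,interpolation=2)
for p in([.504,.234,.033],[.504,.234,.01],[.504,.234,.084]):
  u,v=proj("side",p);print(u,v);cv2.circle(im,(int(k*(u-265)),int(k*(v-130))),3,(0,0,255),-1)
b=cv2.resize(t[180:290,180:260],None,fx=5,fy=5,interpolation=2)
cv2.imwrite("pics/c6.png",np.hstack([im,b]))
delta([.504,.234,.056],-24)
E
```

```text
t: 6.75
tool_pos: [0.5042, 0.2326, 0.1279]
tool_rot: [-3.073, 0.652, -0.002]
contact_force: [-1.8, 0.2, -0.5]
opening: 0.0192
305.2 197.6
305.2 205.4
305.3 179.9
t 6.85 tcp [0.5051 0.2332 0.1297] open 0.0195 F [ 0.4 -0.5 -0.9]
linear [-1.6 -0.1 73.7] twist [-0.003 -0.004  0.001]
```

View pics/c6.png

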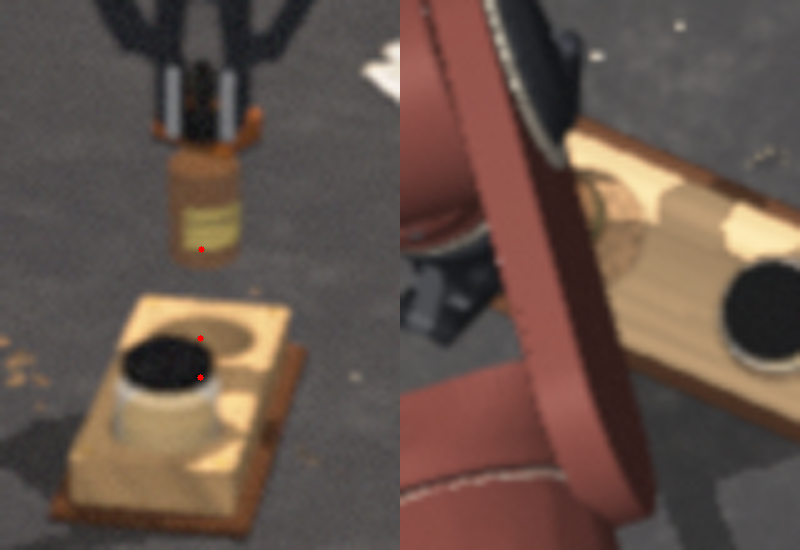

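Bottle underside centre is at side (306,181), against a predicted (305.3,180), and the well rim is at about (306,198). Alignment is within a few mm, so I'll lower it.

```bash
python3 -m jog '{"linear":[[-1,0,10],[-1,0,22],[-1,0,34],[-1,0,46],[-1,0,56],[-1,0,62],[-1,0,65],[-1,0,67],[-1,0,69],[-1,0,70],[-1,0,70]],"twist":[[0,0,0],[0,0,0],[0,0,0],[0,0,0],[0,0,0],[0,0,0],[0,0,0],[0,0,0],[0,0,0],[0,0,0],[0,0,0]],"fingers":[0.1,0.1,0.1,0.1,0.1,0.1,0.1,0.1,0.1,0.1,0.1]}'
python3 -c "
from h import *
delta([.504,.234,.056],-24)"
```

```text
t: 7.95
tool_pos: [0.5047, 0.2338, 0.0599]
tool_rot: [-3.071, 0.651, -0.007]
contact_force: [-0.0, 0.9, -1.2]
opening: 0.0196
t 7.95 tcp [0.5047 0.2338 0.0599] open 0.0196 F [-0.   0.9 -1.2]
linear [-0.8  0.1  3.9] twist [-0.003 -0.004  0.001]
```

```bash
python3 -m jog '{"linear":[[0,0,2],[0,0,2],[0,0,3],[0,0,3]],"twist":[[0,0,0],[0,0,0],[0,0,0],[0,0,0]],"fingers":[0.1,0.1,0.1,0.1]}'
python3 -m jog '{"linear":[[0,0,1],[0,0,1],[0,0,1]],"twist":[[0,0,0],[0,0,0],[0,0,0]],"fingers":[0.1,0.1,0.1]}'
```

```text
t: 8.35
tool_pos: [0.5046, 0.2338, 0.0568]
tool_rot: [-3.071, 0.651, -0.007]
contact_force: [-0.8, -0.6, -0.3]
opening: 0.0197
t: 8.65
tool_pos: [0.5051, 0.2339, 0.0564]
tool_rot: [-3.071, 0.651, -0.008]
contact_force: [0.6, -0.2, 3.6]
opening: 0.0194
```

Contact with the floor shows as +3.6 N. I'll release, rise straight up and look.

```bash
python3 -m jog '{"linear":[[0,0,0],[0,0,0],[0,0,0],[0,0,0],[0,0,0],[0,0,-10],[0,0,-30],[0,0,-60],[0,0,-90],[0,0,-120],[0,0,-140],[0,0,-140]],"twist":[[0,0,0],[0,0,0],[0,0,0],[0,0,0],[0,0,0],[0,0,0],[0,0,0],[0,0,0],[0,0,0],[0,0,0],[0,0,0],[0,0,0]],"fingers":[0.3,0.35,0.4,0.5,0.5,0.5,0.5,0.5,0.5,0.5,0.5,0.5]}'
python3 -c "
from h import *
delta([.504,-.05,.2],-24)"
python3 -m jog '{"linear":[[30,40,-10],[55,80,-10],[80,120,-10],[105,160,-10],[115,190,-10],[115,220,-10],[115,240,-10],[115,240,-10],[115,240,-10]],"twist":[[0,0,0],[0,0,0],[0,0,0],[0,0,0],[0,0,0],[0,0,0],[0,0,0],[0,0,0],[0,0,0]],"fingers":[0.5,0.5,0.5,0.5,0.5,0.5,0.5,0.5,0.5]}'
python3 - <<'E'
from h import *
import cv2
s=imaging.get_image("side")[:,:,::-1];t=imaging.get_image("top")[:,:,::-1]
im=cv2.resize(s[130:240,265:345],None,fx=5,fy=5,interpolation=2)
b=cv2.resize(t[180:290,190:270],None,fx=5,fy=5,interpolation=2)
for z in(.01,.118):
  u,v=proj("top",[.5042,.2342,z]);cv2.circle(b,(int(5*(u-190)),int(5*(v-180))),3,(0,0,255),-1)
cv2.imwrite("pics/c7.png",np.hstack([im,b]))
E
```

```text
t: 9.85
tool_pos: [0.5066, 0.2344, 0.2016]
tool_rot: [-3.066, 0.65, -0.02]
contact_force: [-0.6, -0.6, 0.3]
opening: 0.0427
t 9.85 tcp [0.5066 0.2344 0.2016] open 0.0427 F [-0.6 -0.6  0.3]
linear [113.  261.    0.3] twist [-0.009 -0.011  0.001]
t: 10.75
tool_pos: [0.5138, -0.0315, 0.2096]
tool_rot: [-3.066, 0.651, -0.018]
contact_force: [-0.0, 0.3, 0.2]
opening: 0.0427
```

View pics/c7.png

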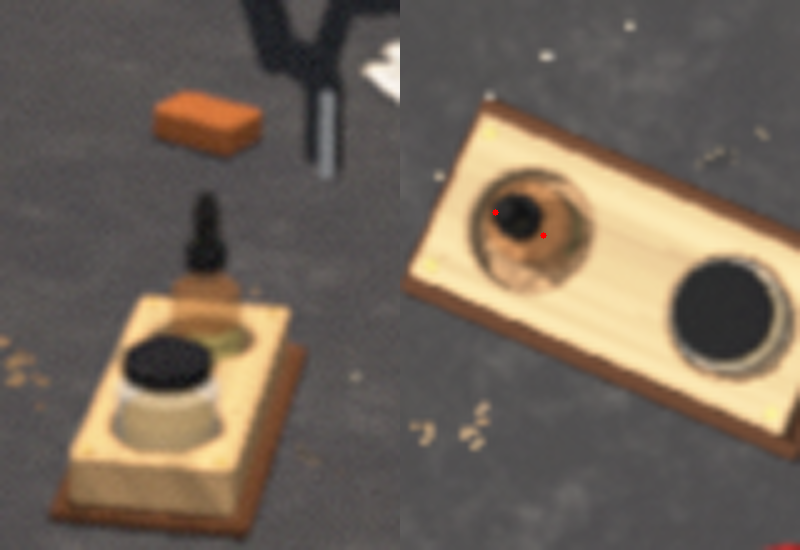

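The bottle stands in the well and the jar is in place. The bulb looks a few mm off the well axis, so one larger overlay crop will tell whether that is lean or offset.

Run:
```python
from h import *
import cv2
t=imaging.get_image("top")[:,:,::-1];k=14;ux,vy=200,207
b=cv2.resize(t[vy:vy+40,ux:ux+42],None,fx=k,fy=k,interpolation=2)
b=np.clip(b.astype(float)*1.5,0,255).astype(np.uint8)
c0=np.array([.5042,.2342])
def ring(c,z,r,col):
    P=np.array([proj("top",[c[0]+r*np.cos(a),c[1]+r*np.sin(a),z]) for a in np.linspace(0,6.28,60)])
    cv2.polylines(b,[np.int32(k*(P-[ux-.5,vy-.5]))],True,col,1)
ring(c0,.033,.0285,(255,255,255))
for c,col in((c0,(0,0,255)),(c0+[0,-.007],(0,255,0))):
    ring(c,.118,.007,col);ring(c,.088,.011,col);ring(c,.06,.0185,col)
cv2.imwrite("pics/c8.png",b)
```

```text
(no output)
```

View pics/c8.png

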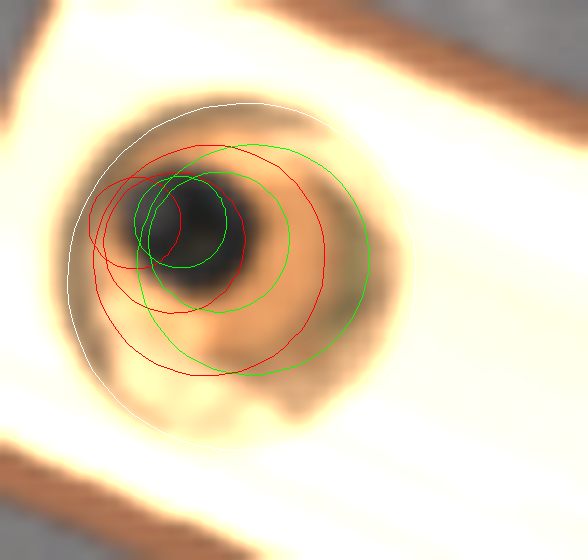

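```bash
python3 -c "
from station import ctrl
print(ctrl.finish_job())"
```

```text
the job is handed in; nothing more can be done
None
```

I picked up the largest of the three amber dropper bottles by its collar, lowered it into the empty well, released it, backed away and handed the job in at about 11 s.

- **Lowering:** I brought it down in 1–3 mm steps until the force reading showed 3.6 N of floor contact. The TCP was then 0.056 m up, the height expected with the bottle on the well's floor.
- **Last look:** The bottle stands upright, about 4 mm off the well's centre (limit 14 mm). The jar is still in its own well, and the gripper is clear of everything.
- **Disagreements:**
  - The finger pads appeared about 18 mm farther behind the TCP than your text says, so I set the grasp height from the pictures instead.
  - In the last overlay, the collar's edge gave an offset of about 2 mm and the bulb's edge about 5.5 mm. I put this down to blur, because the side view shows no lean, but I did not measure the tilt more exactly.
- **Pictures:** I viewed 11, one over the budget, to check the final placement.

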